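# Clear the beam block and steer the laser spot onto the red mark

## Robot

A 6-joint arm with a two-finger parallel gripper is mounted at the origin on a cart in front of the work surface, level with it; the furniture and walls round the work are solid. World frame = base frame: x ahead of the robot, y to its left, z up, the work surface at z = 0. Lengths are in m, angles in rad, forces in N, time in s.
With the tool pointing down it reaches from about 0.375 to 0.925 m from the base axis. Payload 5.7 kg.
Tool frame: the origin (TCP) lies midway between the tips of the shut fingers; the grasp point (between the pads) lies 19 mm behind it (ctrl.hold_point_z is the distance from the TCP to the grasp point, in m); z points along the fingers, y is the line along which they close (so a half turn about z gives the same grasp; the last joint's range is limited). The gripper opens to 85 mm and grips with 20 to 120 N. Pads are 22 mm wide; open, the fingers measure 114 mm over their backs; the gripper's body (76 mm by 85 mm) begins 54 mm behind the grasp point. The pads swing forward as they close: fully open they stand 13 mm farther back than shut.
Start: joints at [-1.224, 0.359, 1.51, -0, 1.272, -0.115], TCP at [0.267, -0.537, 0.231] pointing down, gripper open.
Joint ranges: [-2.97, 2.97], [-1.01, 2.36], [0.21, 2.38], [-0.96, 4.11], [0.2, 2.71], [-2.98, 2.98]. Speed limits (rad/s): [2.39, 2.39, 3.14, 3.14, 3.14, 3.14].

## Interface

Orientations are given as [roll, pitch, yaw] about the fixed x, y, z axes, in that order (R = Rz(yaw) Ry(pitch) Rx(roll)).
In Python, from station import ctrl, cams, telemetry, ticket gives the robot as it stands (ctrl), with the cameras (cams), the readings (telemetry) and the job (ticket).
- The arm moves only by the tool jog_arm, called by a JSON object that holds its "api" and its "payload". Schema: {"type":"object","properties":{"steps":{"type":"array","items":{"type":"object","properties":{"aperture":{"type":"number"},"sx":{"type":"number"},"sy":{"type":"number"},"sz":{"type":"number"},"twist":{"type":"number"}},"additionalProperties":false,"required":["aperture"]},"minItems":1,"maxItems":10},"squeeze":{"type":"number"},"only":{"type":"string"},"quiet":{"type":"boolean"},"lines":{"type":"string"}},"required":["steps"],"additionalProperties":false}. steps is a list of rows, 1 to 10 of them, each an object with the fields aperture (the opening from 0.0 (shut) to 1.0 (fully open)), sx, sy, sz (the shift in m), twist (a turn about the tool's z in rad); a field left out counts as zero (the opening has to be given); each row shifts and turns the commanded pose from where the row before left it, along the tool's axes as they then stand; what a row does not reach is not made up. A row lasts 1/12 s, in which the tool goes at most 0.0417 m and 0.125 rad, less where a joint would pass 70% of its speed; a pose out of reach is approached as far as the arm can. The fingers move at their own pace and stop on an object; squeeze is the grip in N (left out, the last holds). Time passes only in rows, so rows that do not move let the fingers close. The tool returns the time, the measured TCP pose, the force, the opening and the grip force at its end. only (a regular expression) keeps the lines of the reply that match it, lines (a string "A,B") keeps lines A to B, and quiet returns only ok. Input that does not fit is refused with a message, and nothing moves.
- telemetry.state(): the state, without advancing time (a new reading comes with each control period).
- cams.grab_frame(name): name is "scene" or "side" or "wrist"; returns the picture (480x640x3 uint8, red, green, blue); there is no depth.
- cams.calibration(name): a dict with "camera_matrix" (3x3 intrinsics, pixels), "R" (3x3) and "t" (3): a world point X has camera coordinates R X + t. Camera axes: x right, y down, z forward; pixel columns grow to the right and rows downward; lengths in m; the calibration is good to about 2 mm. The wrist camera is an equidistant fisheye: a pixel r from the principal point sees the ray r / f radians off the axis. A picture is of the moment at which its call begins: read the wrist's pose just before it. calibration takes no time and is no camera call; for the wrist camera it gives the pose at the moment of the call.
- ticket.job_done(): hands the job in; it is judged then, once.
The state is a dict: "time": time; "joint_pos": joint angles; "joint_vel": joint speeds; "tau": joint torques, N m; "position": TCP position; "tcp_rot": TCP orientation; "wrist_force": force on the tool from outside, world axes, zero at the start; "torque": the same for the moment, N m; "finger_gap": opening from 0.0 (shut) to 1.0 (fully open); "grasp_force": force on a finger pad.
Only numpy, scipy, OpenCV 4.12 (cv2) and the standard library are available. Lean on these libraries where they do the work, as an engineer would, in place of code of your own. Each camera call takes 0.05 s, during which the arm holds its last target. There are 200 camera calls.

## Task

The green laser has to be realigned onto the red mark. First lift the black beam block with the orange grip away from the screen and stand it upright inside its white outline on the breadboard; then turn the two knobs of the steering mirror, the white-capped one for sideways and the yellow-capped one for height, until the whole green spot lies inside the red ring. Let go of everything, do not touch the mirror, and do not disturb the tools and boxes lying around.

Things in the scene. Friction and masses are not known exactly. Their poses are not given: they have to be found in the camera images.
- rig: black optical breadboard, 300 x 410 x 12 mm, fixed on the table; carries laser, steering mirror and screen. Origin at the centre of its underside, x away from the robot, y to the left, z up (turned up to 7 degrees on the table). All heights below are above the table top. Nothing on it stands higher than 170 mm.
- beam_block: loose black plate standing upright on a steel foot, close in front of the screen, hiding the spot; 0.30 kg. Plate 96 mm wide (along its y) and 5 mm thick (along its x), foot 44 x 80 x 10 mm (x, y, z), 164 mm up to the top of the grip while it stands on the breadboard. Origin at the centre of the underside of the foot (12 mm up when it stands on the breadboard).
- beam_block_grip (a point): point on the middle axis of the orange grip on top of the beam block, 138 mm above its underside (150 mm up at the start). The grip is an upright block 14 mm thick (along the beam block's x), 32 mm wide (along its y), from 120 to 152 mm above the underside; above 140 mm it stands free of the plate below it and the screen behind it. Grip it from above across its 14 or its 32 mm.
- park (a point): centre of the white outline, 60 x 92 mm (x, y of the breadboard), on the breadboard's front right part, 12 mm up: where the beam block is to stand. Long side along the breadboard's y. The black laser to the left of it (72 mm up to its top) ends 13 mm before the outline.
- side_knob (a joint): turn of the sideways knob, rad, grows clockwise seen from above; range -3.3 to 3.3. Clockwise turns the mirror turret the other way (by 0.0625 rad per rad) and so moves the spot to the left on the screen (seen from the front): 13.1 mm per rad, along the screen's +y axis. Friction 0.05 N m, stays where it is left.
- side_knob_grip (a point): point on the vertical axis of the sideways knob, 146 mm up, on top of a black column at the left of the breadboard, beside the turret; the knob is round, knurled silver with a white cap and a black pointer line, 24 mm across, from 132 mm (above a brass collar on the column's top, 128 mm up) to 158 mm up. Grip it from above with the fingertips at any yaw, at this point or a little higher.
- height_knob (a joint): turn of the height knob relative to the turret, rad, grows clockwise seen from above; range -3.3 to 3.3. Clockwise raises the spot: 10.0 mm per rad. Friction 0.05 N m, stays where it is left.
- height_knob_grip (a point): the same point of the height knob, 146 mm up: equal in shape and size, with a yellow cap, on top of the small turret that carries the mirror, 88 mm from the sideways knob, to its right and nearer the robot. It moves with the turret by up to 3 mm as the sideways knob is turned.
- mirror: flat mirror, 50 x 38 mm, set at 45 degrees between the two cheeks of the turret, under the height knob; origin at the middle of the glass, 102 mm up. Must not be touched.
- screen: white upright screen with a faint 10 mm grid, 150 mm wide, its top 140 mm up, fixed at the back of the breadboard. Origin at the foot of the middle of its front face, 12 mm up; it faces along its own -x axis, towards the turret and the robot; y is to the left seen from the front, z up.
- spot_center (a point): centre of the green laser spot, 8 mm across, on the screen (about 1 to 4 mm before its face). The beam block hides it at the start.
- red_mark_center (a point): centre of the red mark: a white paper disc, 36 mm across, with cross hairs and a red ring (inside diameter 16 mm, outside 23 mm), stuck on the screen. It may be the left or the right of the two marks and a little higher or lower; it always lies 10 to 22 mm higher than the spot starts and 16 to 36 mm to one side of it. With the spot well centred this point and the spot's centre agree within 1 mm.
- blue_mark_center (a point): centre of the equal mark with a blue ring, for another beam; not wanted here.
- hex_key: black angled hex key, 32 x 88 x 8 mm, loose on the breadboard at the back left; leave it.
- screwdriver: red screwdriver, 176 mm long, loose on the table right of the breadboard; leave it.
- lens_tissue: light blue pack, 96 x 68 x 12 mm, loose on the table left of the breadboard; leave it.
- marker: black marker pen, 132 mm long, 12 mm thick, loose on the table left of the breadboard; leave it.
- lens_box: small pale box, 54 x 53 x 22 mm, loose on the table left of the breadboard at the back; leave it.

How it is judged:
On the way, in this order (a step that is already met when the one before it is completed fails the run):
1. the beam block stands upright on its outline, released (horizontal distance between beam_block and park below 0.025 m and angle between beam_block's own z axis and vertical below 0.1 rad and height (world z) of beam_block below 0.016 m and contact force between the fingers and beam_block below 0.1 N and linear speed of beam_block below 0.02 m/s), for 0.2 s.
2. the whole spot lies inside the red ring (distance between spot_center and red_mark_center below 0.004 m), for 0.2 s.
At the end, for the whole second after the job is handed in: The beam block stands upright (within 0.1 rad) and still on the breadboard, its middle within 25 mm of the middle of the white outline; the centre of the spot is within 4 mm of the centre of the red mark (so that the whole spot lies inside the ring); both knobs are at rest (horizontal distance between beam_block and park below 0.025 m and angle between beam_block's own z axis and vertical below 0.1 rad and height (world z) of beam_block below 0.016 m and distance between spot_center and red_mark_center below 0.004 m and linear speed of beam_block below 0.01 m/s and velocity of joint side_knob between -0.05 and 0.05 rad/s and velocity of joint height_knob between -0.05 and 0.05 rad/s); the robot touches nothing.
It fails at once if the mirror is touched with more than 1 N (contact force between any of the fingers, the arm and mirror above 1 N).
It fails at once if a thing lying around (hex key, screwdriver, tissue pack, marker, lens box) is moved by more than 20 mm (distance of any of hex_key, screwdriver, lens_tissue, marker, lens_box from where it was at the start of the episode above 0.02 m).
It also fails if it takes over 67 s, if anything falls off the work surface, if the arm or the gripper's body presses on something with over 40 N, if the wrist force passes 120 N, or if a joint passes its speed limit or range.

## Working session

There is one attempt and no reset: what is moved stays moved. The work goes in short steps, Python scripts to look and compute and a tool call to move; the robot and the scene stay as the last step left them, time stands still between calls to the robot, and variables do not carry over. Pictures are saved under pics/ and viewed, at most 10 in all, crops included, and the job is handed in when it is done.

```bash
ls; mkdir -p pics
```

Run:
```python
from station import ctrl, cams, telemetry, ticket
import cv2,numpy as np
s=telemetry.state();print(s['time'],s['position'],s['tcp_rot'],s['finger_gap'],ctrl.hold_point_z)
for n in ["scene","side"]:
    cv2.imwrite(f"pics/{n}0.png",cams.grab_frame(n)[:,:,::-1])
    c=cams.calibration(n);print(n,c)
```

```text
pics
station.py
0.0 [ 0.26709458 -0.53651206  0.23045814] [-3.13975659e+00 -2.17113586e-04  4.61798980e-01] 1.0002895567273862 0.0187
scene {'camera_matrix': array([[612.4201794 ,   0.        , 311.70041811],
       [  0.        , 612.4201794 , 232.94226952],
       [  0.        ,   0.        ,   1.        ]]), 'R': array([[ 0.92698112,  0.37491352,  0.01207674],
       [ 0.31620559, -0.76369448, -0.56283635],
       [-0.20179202,  0.52555741, -0.82648012]]), 't': array([-0.52858051, -0.09600854,  1.51173332])}
side {'camera_matrix': array([[555.56684941,   0.        , 313.50002849],
       [  0.        , 555.56684941, 231.57426979],
       [  0.        ,   0.        ,   1.        ]]), 'R': array([[-0.86305472, -0.5047517 ,  0.01903346],
       [-0.34860994,  0.56795933, -0.74558253],
       [ 0.36552382, -0.65011378, -0.66614144]]), 't': array([0.49752725, 0.25819443, 0.98784937])}
```

View pics/scene0.png

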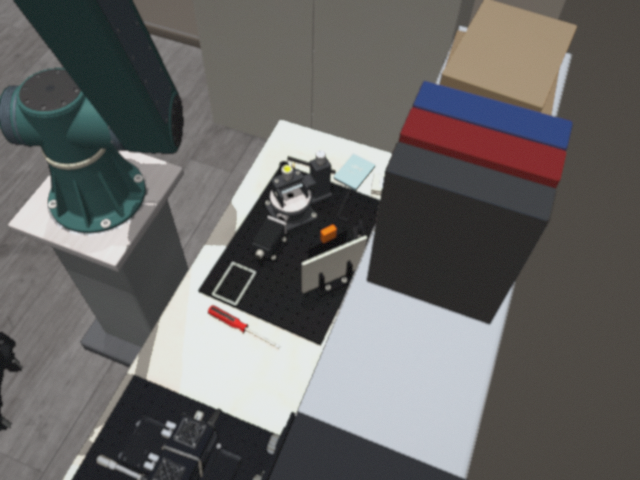

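View pics/side0.png

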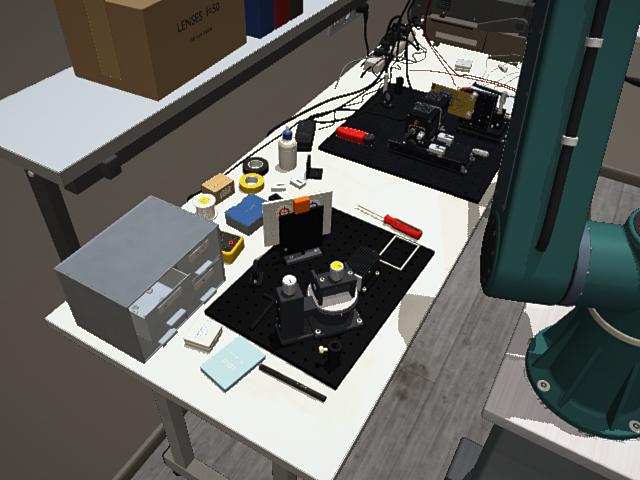

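The scene view shows the orange grip at (329,233), the outline at (234,283), the yellow cap at (288,169) and the white cap at (320,157). In the side view they are at (302,205), (400,251), (337,266) and (290,281), with a reddish mark at about (283,210) on the left half of the screen.

Create h.py:
```python
import cv2,numpy as np
from station import ctrl, cams, telemetry, ticket
def ray(n,uv,c=None):
    c=c or cams.calibration(n);K,R,t=c['camera_matrix'],c['R'],c['t']
    d=np.linalg.inv(K)@[uv[0],uv[1],1.]
    if n=='wrist':
        a=d[:2];r=np.hypot(*a);d=np.r_[a/max(r,1e-9)*np.sin(r),np.cos(r)]
    d=R.T@d
    return -R.T@t,d/np.linalg.norm(d)
def onz(n,uv,z,c=None):
    o,d=ray(n,uv,c);return o+d*(z-o[2])/d[2]
def tri(*r):
    A=sum(np.eye(3)-np.outer(d,d) for o,d in r);b=sum((np.eye(3)-np.outer(d,d))@o for o,d in r)
    return np.linalg.solve(A,b)
def blob(im,box,hsv_lo,hsv_hi):
    x0,y0,x1,y1=box;h=cv2.cvtColor(im[y0:y1,x0:x1],cv2.COLOR_RGB2HSV)
    m=cv2.inRange(h,np.array(hsv_lo),np.array(hsv_hi))
    n,l,s,c=cv2.connectedComponentsWithStats(m)
    i=1+np.argmax(s[1:,4]);pts=np.argwhere(l==i)[:,::-1]+[x0,y0]
    return c[i]+[x0,y0],s[i,4],cv2.minAreaRect(pts.astype(np.float32)),pts
```

Run:
```python
from h import *
S=cv2.imread('pics/scene0.png')[:,:,::-1].copy();D=cv2.imread('pics/side0.png')[:,:,::-1].copy()
np.set_printoptions(precision=4,suppress=True)
def both(name,bs,bd,lo,hi,z):
    a=blob(S,bs,lo,hi);b=blob(D,bd,lo,hi)
    print(name,a[0],a[1],b[0],b[1],'tri',tri(ray('scene',a[0]),ray('side',b[0])),'z',onz('scene',a[0],z),onz('side',b[0],z));return a,b
both('orange',(310,215,350,250),(285,190,320,225),(5,150,100),(18,255,255),.15)
both('yellow',(275,155,300,180),(325,255,350,280),(24,130,100),(34,255,255),.158)
both('white',(308,145,332,163),(280,270,300,285),(0,0,190),(179,60,255),.158)
a,b=both('park',(205,255,262,310),(372,228,425,275),(0,0,120),(179,60,255),.012)
for n,x in (('scene',a),('side',b)):
    q=cv2.boxPoints(x[2]);hull=cv2.convexHull(x[3].astype(np.int32));
    ap=cv2.approxPolyDP(hull,5,True)[:,0];P=np.array([onz(n,u,.012) for u in ap]);print(ap.tolist(),P[:,:2].tolist(),P.mean(0))
# breadboard outline in side
big=np.hstack([cv2.resize(D[180:280,250:350],(600,600),interpolation=cv2.INTER_CUBIC)])
cv2.imwrite('pics/crop1.png',big[:,:,::-1])
```

```text
orange [327.9545 232.1717] 198 [301.1799 204.2259] 239 tri [0.5993 0.0144 0.1495] z [0.5991 0.0139 0.15  ] [0.5992 0.015  0.15  ]
yellow [286.8947 168.4211] 19 [336.5 265. ] 52 tri [0.455  0.1339 0.1579] z [0.4547 0.1337 0.158 ] [0.4553 0.1342 0.158 ]
white [319.5266 151.326 ] 319 [288.9688 279.375 ] 96 tri [0.5049 0.2072 0.1604] z [0.503  0.2085 0.158 ] [0.5074 0.2058 0.158 ]
park [233.4565 283.4348] 322 [404.5818 242.6312] 385 tri [ 0.4244 -0.1152  0.0282] z [ 0.4252 -0.1054  0.012 ] [ 0.4238 -0.1358  0.012 ]
[[255, 272], [236, 304], [212, 294], [232, 262]] [[0.4568933275255638, -0.0604483844608934], [0.4528817967247301, -0.1494015726851543], [0.3934046521888932, -0.1472637208245664], [0.39748162983011204, -0.05646264380402444]] [ 0.4252 -0.1034  0.012 ]
[[424, 228], [424, 246], [401, 269], [380, 260], [382, 228]] [[0.40558331056379826, -0.2041850628642775], [0.383085270980421, -0.14811139970341836], [0.3978639109816304, -0.056793076118212715], [0.4469373029507508, -0.0581272101227116], [0.487128695343024, -0.15410182259708705]] [ 0.4241 -0.1243  0.012 ]
```

View pics/crop1.png

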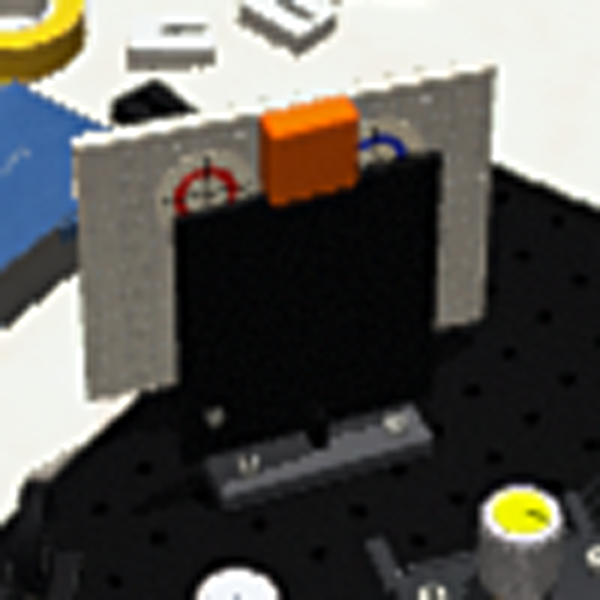

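The crop shows that the red ring is the left mark on the screen, with its centre at about (207,190). Blue is to the right, and the block stands nearly parallel to the screen. Heights and sizes agree with the brief, and the rig's yaw is about −0.045. First I turn the hand and move over the block.

Run:
```python
from h import *
a=onz('side',(250+222/6,180+502/6),.012);b=onz('side',(250+432/6,180+440/6),.012);print(a,b,np.arctan2(-(a-b)[0],(a-b)[1]))
a=onz('side',(250+262/6,180+112/6),.164);b=onz('side',(250+357/6,180+98/6),.164);print(a,b,np.arctan2(-(a-b)[0],(a-b)[1]))
```

```text
[0.60963182 0.05408613 0.012     ] [ 0.56229314 -0.01145924  0.012     ] -0.6254886880485796
[0.61175055 0.02277206 0.164     ] [5.89138109e-01 1.30767511e-04 1.64000000e-01] -0.7847606057266555
```

{"api": "jog_arm", "payload": {"steps": [{"aperture":0.8, "twist":0.1014}, {"aperture":0.8, "twist":0.1014}, {"aperture":0.8, "twist":0.1014}, {"aperture":0.8, "twist":0.1014}, {"aperture":0.8, "twist":0.1014}, {"aperture":0.8, "sx":0.02, "sy":-0.036}, {"aperture":0.8, "sx":0.02, "sy":-0.036}, {"aperture":0.8, "sx":0.02, "sy":-0.036}, {"aperture":0.8, "sx":0.02, "sy":-0.036}, {"aperture":0.8, "sx":0.02, "sy":-0.036}], "squeeze": 40}}

```text
time: 0.93
position: [0.3757, -0.36, 0.2309]
tcp_rot: [-3.141, 0.0, -0.046]
wrist_force: [0.9, -0.7, -0.1]
finger_gap: 0.801
grasp_force: 0.0
```

{"api": "jog_arm", "payload": {"steps": [{"aperture":0.8, "sx":0.02, "sy":-0.036}, {"aperture":0.8, "sx":0.02, "sy":-0.036}, {"aperture":0.8, "sx":0.02, "sy":-0.036}, {"aperture":0.8, "sx":0.02, "sy":-0.036}, {"aperture":0.8, "sx":0.02, "sy":-0.036}, {"aperture":0.8, "sx":0.02, "sy":-0.036}, {"aperture":0.8, "sx":0.02, "sy":-0.036}, {"aperture":0.8, "sx":0.02, "sy":-0.036}, {"aperture":0.8, "sx":0.02, "sy":-0.036}, {"aperture":0.8}]}}

```text
time: 1.77
position: [0.573, -0.0401, 0.2311]
tcp_rot: [-3.138, -0.002, -0.04]
wrist_force: [0.7, -0.3, -1.0]
finger_gap: 0.802
grasp_force: 0.0
```

The foot edge (81 mm) and grip edge (32 mm) give a block yaw of about −0.65. So the block and screen face the turret and are not square with the board. I'll check this with the wrist camera.

Run:
```python
from h import *
np.set_printoptions(precision=4,suppress=True)
print(onz('side',(250+75/6,180+143/6),.14),onz('side',(250+495/6,180+68/6),.14))
c=cams.calibration('wrist');W=cams.grab_frame('wrist');D=cams.grab_frame('side')
cv2.imwrite('pics/w1.png',W[:,:,::-1])
b=blob(W,(0,0,640,480),(4,140,60),(20,255,255));print(b[:3],c)
h=cv2.convexHull(b[3].astype(np.int32));ap=cv2.approxPolyDP(h,3,True)[:,0]
for u in ap: print(u,onz('wrist',u,.164,c))
```

```text
[0.6721 0.044  0.14  ] [ 0.5725 -0.0656  0.14  ]
(array([240.621 , 208.1555]), np.int32(1781), ((240.2692108154297, 207.34616088867188), (54.0832633972168, 34.66876220703125), 33.690067291259766)) {'camera_matrix': array([[371.6483,   0.    , 326.6745],
       [  0.    , 371.6483, 236.4686],
       [  0.    ,   0.    ,   1.    ]]), 'R': array([[-0.0403, -0.9992, -0.0048],
       [-0.9577,  0.0373,  0.2853],
       [-0.2849,  0.0161, -0.9584]]), 't': array([-0.0158,  0.5141,  0.5436])}
[269 211] [ 0.6009 -0.0071  0.164 ]
[257 231] [0.5891 0.0011 0.164 ]
[250 234] [0.5874 0.0056 0.164 ]
[211 205] [0.6063 0.028  0.164 ]
[220 190] [0.615  0.0214 0.164 ]
[236 184] [0.6179 0.0113 0.164 ]
[265 203] [ 0.6058 -0.0051  0.164 ]
```

View pics/w1.png

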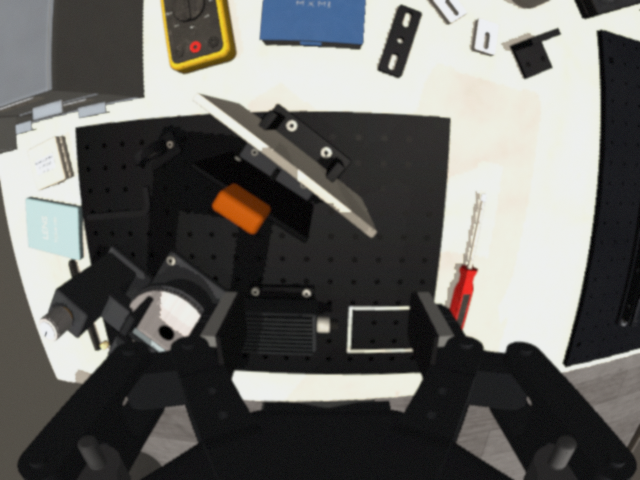

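The wrist view confirms the block and screen at about −0.7 rad, with the orange grip at (240,208) and the outline at (380,330). The grip's top-face edges need a closer look before I pinch it.

Run:
```python
from h import *
W=cv2.imread('pics/w1.png')[175:240,200:280];D=cv2.imread('pics/side0.png')[190:222,283:323]
cv2.imwrite('pics/crop2.png',np.hstack([cv2.resize(W,(480,390),interpolation=cv2.INTER_CUBIC),cv2.resize(D,(300,390)if 0 else(320,390),interpolation=cv2.INTER_CUBIC)]))
```

```text
(no output)
```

View pics/crop2.png

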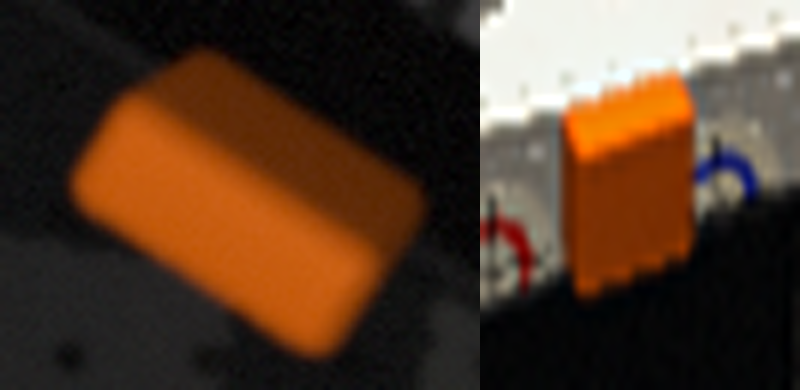

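The left half shows the bright top face with crop corners (72,190), (125,95), (375,250) and (318,358). The right half shows corners (563,108), (683,72), (693,110) and (583,160). I'll threshold the bright top face in both.

Run:
```python
from h import *
np.set_printoptions(precision=4,suppress=True)
c=dict(camera_matrix=np.array([[371.6483,0,326.6745],[0,371.6483,236.4686],[0,0,1]]),R=np.array([[-0.0403,-0.9992,-0.0048],[-0.9577,0.0373,0.2853],[-0.2849,0.0161,-0.9584]]),t=np.array([-0.0158,0.5141,0.5436]))
W=cv2.imread('pics/w1.png')[:,:,::-1].copy()
b=blob(W,(0,0,640,480),(4,140,150),(20,255,255));print(b[0],b[1])
P=np.array([onz('wrist',u,.164,c)[:2] for u in b[3]]);r=cv2.minAreaRect((P*1000).astype(np.float32));print('wrist',P.mean(0),r)
Q=np.array([onz('wrist',(200+x/6,175+y/6),.164,c) for x,y in((72,190),(125,95),(375,250),(318,358))]);print(Q,Q.mean(0))
Q=np.array([onz('side',(283+(x-480)/8-.4,190+y/12.19-.4),.164) for x,y in((563,108),(683,72),(693,110),(583,160))]);print(Q,Q.mean(0))
```

```text
[236.8653 211.9905] 950
wrist [0.6013 0.0124] ((601.2346801757812, 12.412711143493652), (29.849056243896484, 12.098596572875977), 53.46310806274414)
[[ 0.6053  0.0275  0.164 ]
 [ 0.6145  0.0209  0.164 ]
 [ 0.5977 -0.003   0.164 ]
 [ 0.5869  0.0038  0.164 ]] [0.6011 0.0123 0.164 ]
[[ 0.6132  0.0229  0.164 ]
 [ 0.593  -0.0006  0.164 ]
 [ 0.5859  0.0067  0.164 ]
 [ 0.6021  0.0317  0.164 ]] [0.5986 0.0152 0.164 ]
```

The centre is (0.600, 0.0133) and the block's yaw is −0.64; both views agree within 3 mm. Now turn, centre and go down.

{"api": "jog_arm", "payload": {"steps": [{"aperture":0.8, "twist":0.12}, {"aperture":0.8, "twist":0.12}, {"aperture":0.8, "twist":0.12}, {"aperture":0.8, "twist":0.12}, {"aperture":0.8, "twist":0.12}, {"aperture":0.8, "sx":-0.005, "sy":-0.0295}, {"aperture":0.8, "sx":-0.005, "sy":-0.0295}, {"aperture":0.8, "sz":0.03}, {"aperture":0.8, "sz":0.02}, {"aperture":0.8}], "squeeze": 40}}

```text
time: 2.7
position: [0.5935, 0.006, 0.1771]
tcp_rot: [3.137, 0.007, -0.646]
wrist_force: [-1.1, -0.3, -0.4]
finger_gap: 0.796
grasp_force: 0.0
```

{"api": "jog_arm", "payload": {"steps": [{"aperture":0.8}, {"aperture":0.8}]}}

```text
time: 2.87
position: [0.5974, 0.0057, 0.1822]
tcp_rot: [-3.141, -0.001, -0.647]
wrist_force: [0.6, -0.0, 0.1]
finger_gap: 0.799
grasp_force: 0.0
```

{"api": "jog_arm", "payload": {"steps": [{"aperture":0.8, "sx":-0.0024, "sy":-0.0077}, {"aperture":0.8, "sz":0.015}, {"aperture":0.8, "sz":0.015}, {"aperture":0.8, "sz":0.013}, {"aperture":0.8}, {"aperture":0.8}]}}

```text
time: 3.37
position: [0.6003, 0.0146, 0.139]
tcp_rot: [-3.141, -0.0, -0.645]
wrist_force: [0.7, -0.9, 0.1]
finger_gap: 0.802
grasp_force: 0.0
```

{"api": "jog_arm", "payload": {"steps": [{"aperture":0.2}, {"aperture":0.2}, {"aperture":0.2}, {"aperture":0.2}, {"aperture":0.2}, {"aperture":0.2}], "squeeze": 50}}

```text
time: 3.87
position: [0.6006, 0.014, 0.1396]
tcp_rot: [-3.141, -0.002, -0.645]
wrist_force: [-1.2, -1.8, 6.9]
finger_gap: 0.365
grasp_force: 49.9
```

{"api": "jog_arm", "payload": {"steps": [{"aperture":0.2, "sz":-0.01}, {"aperture":0.2, "sz":-0.02}, {"aperture":0.2, "sz":-0.02}, {"aperture":0.2, "sz":-0.02}, {"aperture":0.2, "sz":-0.02}, {"aperture":0.2, "sz":-0.01}, {"aperture":0.2, "sx":-0.01}, {"aperture":0.2, "sx":-0.01}, {"aperture":0.2}, {"aperture":0.2}]}}

```text
time: 4.7
position: [0.5819, 0.0272, 0.2367]
tcp_rot: [3.14, 0.003, -0.644]
wrist_force: [-0.4, -0.1, -3.1]
finger_gap: 0.364
grasp_force: 50.3
```

Run:
```python
from h import *
cv2.imwrite('pics/side2.png',cams.grab_frame('side')[:,:,::-1])
s=telemetry.state();print(s['position'],s['tcp_rot'],s['finger_gap'],s['grasp_force'])
```

```text
[0.58270296 0.02693197 0.23693514] [ 3.14015963e+00  2.20562425e-03 -6.44490084e-01] 0.36114882910317614 50.28610646724701
```

View pics/side2.png

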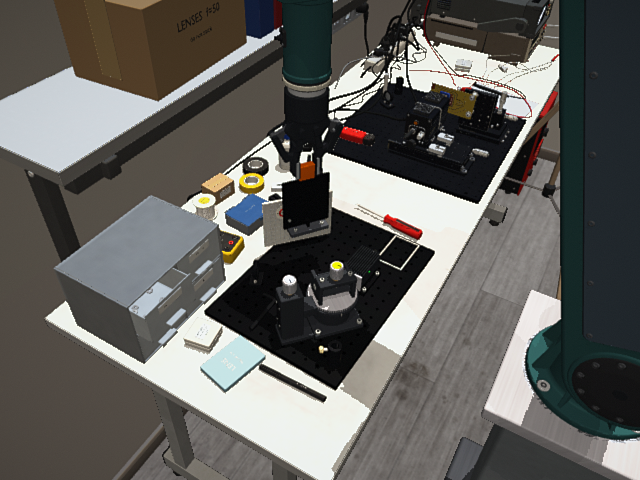

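The block hangs upright from the fingers at (306,200), clear of the screen. Next I carry it over the outline and turn it square.

{"api": "jog_arm", "payload": {"steps": [{"aperture":0.2, "sx":-0.006, "sy":0.0248}, {"aperture":0.2, "sx":-0.006, "sy":0.0248}, {"aperture":0.2, "sx":-0.006, "sy":0.0248}, {"aperture":0.2, "sx":-0.006, "sy":0.0248}, {"aperture":0.2, "sx":-0.006, "sy":0.0248}, {"aperture":0.2, "sx":-0.006, "sy":0.0248}, {"aperture":0.2, "sx":-0.006, "sy":0.0248}, {"aperture":0.2, "sx":-0.006, "sy":0.0248}, {"aperture":0.2, "twist":-0.1}, {"aperture":0.2, "twist":-0.1}]}}

```text
time: 5.58
position: [0.425, -0.104, 0.2377]
tcp_rot: [3.141, 0.001, -0.443]
wrist_force: [0.7, 0.3, -3.2]
finger_gap: 0.364
grasp_force: 51.3
```

{"api": "jog_arm", "payload": {"steps": [{"aperture":0.2, "twist":-0.1}, {"aperture":0.2, "twist":-0.1}, {"aperture":0.2, "twist":-0.1}, {"aperture":0.2, "twist":-0.1}, {"aperture":0.2}, {"aperture":0.2}, {"aperture":0.2}]}}

```text
time: 6.17
position: [0.4263, -0.1032, 0.238]
tcp_rot: [-3.141, 0.001, -0.048]
wrist_force: [-0.2, 0.1, -3.4]
finger_gap: 0.363
grasp_force: 51.3
```

Run:
```python
from h import *
np.set_printoptions(precision=4,suppress=True)
c=dict(camera_matrix=np.array([[371.6483,0,326.6745],[0,371.6483,236.4686],[0,0,1]]),R=np.array([[-0.0403,-0.9992,-0.0048],[-0.9577,0.0373,0.2853],[-0.2849,0.0161,-0.9584]]),t=np.array([-0.0158,0.5141,0.5436]))
Q=np.array([onz('wrist',u,.012,c) for u in((349,308),(410,307),(411,351),(348,352))]);print(Q,Q.mean(0))
```

```text
[[ 0.4564 -0.0587  0.012 ]
 [ 0.4536 -0.1268  0.012 ]
 [ 0.3939 -0.1316  0.012 ]
 [ 0.3978 -0.0568  0.012 ]] [ 0.4254 -0.0935  0.012 ]
```

Over the outline. The hidden right end is consistent with its 92 mm length. Going down.

{"api": "jog_arm", "payload": {"steps": [{"aperture":0.2, "sz":0.02}, {"aperture":0.2, "sz":0.02}, {"aperture":0.2, "sz":0.02}, {"aperture":0.2, "sz":0.02}, {"aperture":0.2, "sz":0.01}, {"aperture":0.2, "sz":0.005}, {"aperture":0.2, "sz":0.002}, {"aperture":0.2, "sz":0.001}, {"aperture":0.2}, {"aperture":0.2}]}}

```text
time: 7.0
position: [0.4271, -0.1034, 0.141]
tcp_rot: [3.141, -0.002, -0.046]
wrist_force: [-0.3, 0.8, -3.1]
finger_gap: 0.364
grasp_force: 51.2
```

{"api": "jog_arm", "payload": {"steps": [{"aperture":0.2, "sx":-0.001, "sz":0.001}, {"aperture":0.2, "sz":0.001}, {"aperture":0.2}, {"aperture":0.2}]}}

```text
time: 7.33
position: [0.4262, -0.1036, 0.1395]
tcp_rot: [3.141, -0.002, -0.045]
wrist_force: [-1.9, -0.9, 6.4]
finger_gap: 0.368
grasp_force: 52.4
```

Contact. Now release and lift.

{"api": "jog_arm", "payload": {"steps": [{"aperture":0.8}, {"aperture":0.8}, {"aperture":0.8}, {"aperture":0.8}, {"aperture":0.8, "sz":-0.02}, {"aperture":0.8, "sz":-0.03}, {"aperture":0.8, "sz":-0.03}, {"aperture":0.8, "sz":-0.02}, {"aperture":0.8}]}}

```text
time: 8.08
position: [0.4281, -0.1042, 0.2424]
tcp_rot: [3.139, -0.007, -0.045]
wrist_force: [0.6, -1.0, -0.8]
finger_gap: 0.8
grasp_force: 0.0
```

Run:
```python
from h import *
D=cams.grab_frame('side');cv2.imwrite('pics/side3.png',D[:,:,::-1])
cv2.imwrite('pics/crop3.png',np.hstack([cv2.resize(D[180:260,255:345],(450,400),interpolation=cv2.INTER_CUBIC),cv2.resize(D[190:270,360:430],(350,400),interpolation=cv2.INTER_CUBIC)])[:,:,::-1])
```

```text
(no output)
```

View pics/crop3.png

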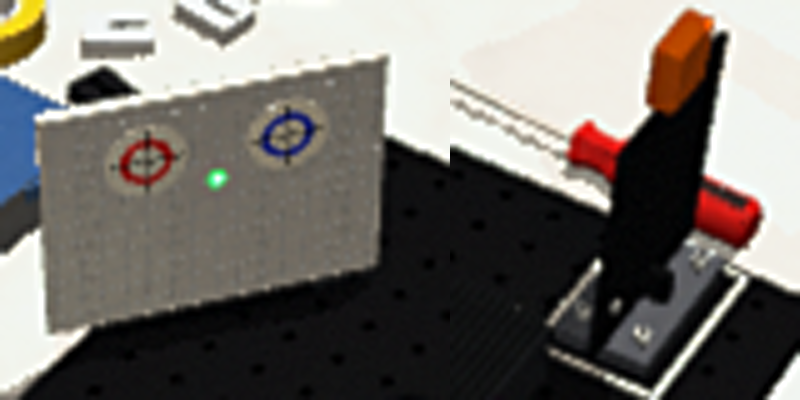

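The block stands upright inside its outline. On the screen the spot is at crop (217,178) and the red ring at (147,161). I'll compute the offsets in the screen plane.

Add to h.py:
```python
A,B=np.array([0.6721,.044,.14]),np.array([0.5725,-.0656,.14])
def onscreen(uv):
    y=(A-B)/np.linalg.norm(A-B);n=np.array([y[1],-y[0],0]);o,d=ray('side',uv)
    X=o+d*(n@(A-o))/(n@d);return (X-(A+B)/2)@y*1000,X[2]*1000
def look(D):
    h=cv2.cvtColor(D,cv2.COLOR_RGB2HSV)[180:250,258:340]
    def cen(lo,hi):
        m=cv2.inRange(h,np.array(lo),np.array(hi));n,l,s,c=cv2.connectedComponentsWithStats(m)
        if n<2: return None
        i=1+np.argmax(s[1:,4]);x,y,w,hh=s[i,:4]
        return c[i]+[258,180],s[i,:5]
    r=cen((170,120,60),(179,255,255));g=cen((45,70,150),(95,255,255));b=cen((112,120,60),(130,255,255))
    for k,v in dict(red=r,green=g,blue=b).items():
        if v is not None: print(k,v[0],v[1],np.round(onscreen(v[0]),1))
    if r is not None and g is not None: print('red-spot mm (y,z)',np.subtract(onscreen(r[0]),onscreen(g[0])))
```

Run:
```python
from h import *
D=cv2.imread('pics/side3.png')[:,:,::-1].copy();look(D)
for u in((38,118),(388,58),(382,265),(50,330)): print(onscreen((255+u[0]/5,180+u[1]/5)))
c=cams.calibration('wrist');print(telemetry.state()['position'],-c['R'].T@c['t'])
# caps
h=cv2.cvtColor(D,cv2.COLOR_RGB2HSV)
for box,lo,hi in(((325,255,350,280),(24,130,100),(34,255,255)),((278,268,302,292),(0,0,190),(179,60,255))):
    b=blob(D,box,lo,hi);print(b[0],b[1],onz('side',b[0],.158))
```

```text
green [297.76923077 215.38461538] [38 34  5  4 13] [ 0.5 92.6]
blue [312.37931034 206.27586207] [50 23 10  8 29] [-31.1 110. ]
(np.float64(73.78964089041567), np.float64(140.55460918999518))
(np.float64(-74.30295423758129), np.float64(139.27617143065896))
(np.float64(-76.62679340575532), np.float64(23.787184598093482))
(np.float64(73.5408155070625), np.float64(24.029104856471584))
[ 0.42702807 -0.10378442  0.2403259 ] [ 0.50017841 -0.10697101  0.38361627]
[336.5 265. ] 52 [0.45534364 0.13418539 0.158     ]
[288.96875 279.375  ] 96 [0.50740327 0.20578701 0.158     ]
```

Run:
```python
s=open('h.py').read()
s=s.replace("r=cen((170,120,60),(179,255,255));","r=cen((170,120,60),(179,255,255)) ;")
s=s.replace("    h=cv2.cvtColor(D,cv2.COLOR_RGB2HSV)[180:250,258:340]","    h=cv2.cvtColor(D,cv2.COLOR_RGB2HSV)[180:250,258:340];h[...,0][h[...,0]<4]=178")
open('h.py','w').write(s)
```

Run:
```python
from h import *
D=cv2.imread('pics/side3.png')[:,:,::-1].copy();look(D)
```

```text
red [283.54054054 211.91891892] [21 28 11  9 37] [ 31. 109.]
green [297.76923077 215.38461538] [38 34  5  4 13] [ 0.5 92.6]
blue [312.37931034 206.27586207] [50 23 10  8 29] [-31.1 110. ]
red-spot mm (y,z) [30.4596872  16.44350542]
```

The spot has to move 30.5 mm left (about 2.33 rad on the side knob) and 16.4 mm up (about 1.64 rad on the height knob), both within the limits given. Move over the white-capped knob.

{"api": "jog_arm", "payload": {"steps": [{"aperture":0.6, "sx":0.0065, "sy":-0.0313}, {"aperture":0.6, "sx":0.0065, "sy":-0.0313}, {"aperture":0.6, "sx":0.0065, "sy":-0.0313}, {"aperture":0.6, "sx":0.0065, "sy":-0.0313}, {"aperture":0.6, "sx":0.0065, "sy":-0.0313}, {"aperture":0.6, "sx":0.0065, "sy":-0.0313}, {"aperture":0.6, "sx":0.0065, "sy":-0.0313}, {"aperture":0.6, "sx":0.0065, "sy":-0.0313}, {"aperture":0.6, "sx":0.0065, "sy":-0.0313}, {"aperture":0.6, "sx":0.0065, "sy":-0.0313}], "squeeze": 40}}

```text
time: 8.97
position: [0.5035, 0.208, 0.2365]
tcp_rot: [3.141, 0.003, -0.045]
wrist_force: [1.0, 0.5, 1.1]
finger_gap: 0.602
grasp_force: 0.0
```

{"api": "jog_arm", "payload": {"steps": [{"aperture":0.6}, {"aperture":0.6}]}}

```text
time: 9.13
position: [0.5037, 0.2077, 0.2365]
tcp_rot: [3.141, 0.003, -0.042]
wrist_force: [-0.5, -1.0, -0.2]
finger_gap: 0.598
grasp_force: 0.0
```

Run:
```python
from h import *
c=cams.calibration('wrist');W=cams.grab_frame('wrist');cv2.imwrite('pics/w2.png',W[:,:,::-1]);np.save('w2.npy',c,allow_pickle=True)
K,R,t=c['camera_matrix'],c['R'],c['t']
for n,X in(('w',(.506,.206,.158)),('y',(.455,.134,.158))):
    p=R@np.array(X)+t;th=np.arctan2(np.hypot(p[0],p[1]),p[2]);a=p[:2]/np.hypot(p[0],p[1])*th
    print(n,K[0,0]*a+K[:2,2])
```

```text
w [329.3688732  243.85847228]
y [436.14137161 309.39926605]
```

View pics/w2.png

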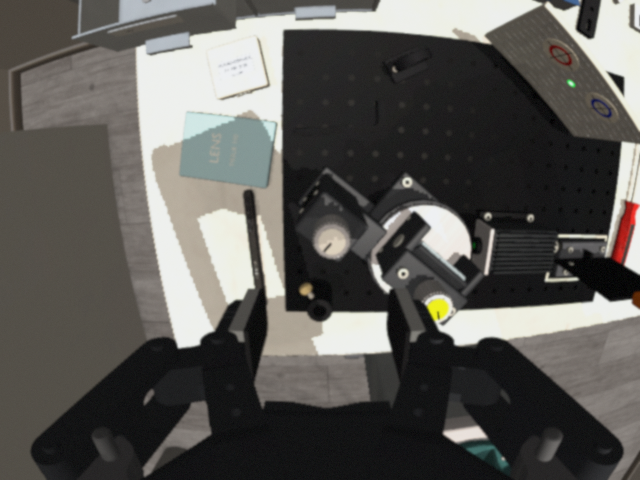

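The white cap is at about (330,240) and the yellow at (437,309), close to the predicted pixels. This view also shows the marks and the spot (red (560,55), green (571,84)).

Run:
```python
from h import *
np.set_printoptions(precision=4,suppress=True)
c=np.load('w2.npy',allow_pickle=True).item();W=cv2.imread('pics/w2.png')[:,:,::-1].copy()
for box,lo,hi in(((308,215,352,265),(0,0,140),(179,70,255)),((308,215,352,265),(0,0,170),(179,70,255)),((418,290,456,325),(24,120,100),(34,255,255))):
    b=blob(W,box,lo,hi);(x,y),r=cv2.minEnclosingCircle(b[3].astype(np.float32));P=onz('wrist',(x,y),.158,c);print(b[0],b[1],(x,y),r,onz('wrist',b[0],.158,c),P)
```

```text
[331.6547 241.1791] 860 (331.76922607421875, 241.88461303710938) 17.26692771911621 [0.5077 0.2045 0.158 ] [0.5072 0.2044 0.158 ]
[331.8667 242.2683] 600 (331.5, 243.0) 14.8071928024292 [0.507  0.2044 0.158 ] [0.5065 0.2046 0.158 ]
[437.4098 308.7584] 327 (437.5384521484375, 309.76922607421875) 11.192341804504395 [0.4554 0.1331 0.158 ] [0.4546 0.1329 0.158 ]
```

{"api": "jog_arm", "payload": {"steps": [{"aperture":0.6, "sx":0.0033, "sy":0.0027, "twist":-0.12}, {"aperture":0.6, "twist":-0.12}, {"aperture":0.6, "twist":-0.12}, {"aperture":0.6, "twist":-0.12}, {"aperture":0.6, "twist":-0.12}, {"aperture":0.6, "twist":-0.12}, {"aperture":0.6, "twist":-0.12}, {"aperture":0.6, "twist":-0.12}]}}

```text
time: 9.85
position: [0.5067, 0.2019, 0.2375]
tcp_rot: [-3.141, 0.002, 0.919]
wrist_force: [-0.1, 0.2, -0.1]
finger_gap: 0.602
grasp_force: 0.0
```

{"api": "jog_arm", "payload": {"steps": [{"aperture":0.6, "twist":-0.12}, {"aperture":0.6, "twist":-0.12}, {"aperture":0.6, "twist":-0.12}, {"aperture":0.6, "twist":-0.12}, {"aperture":0.6, "twist":-0.12}, {"aperture":0.6, "twist":-0.12}, {"aperture":0.6, "twist":-0.12}, {"aperture":0.6, "twist":-0.12}, {"aperture":0.6}, {"aperture":0.6}]}}

```text
time: 10.68
position: [0.507, 0.2024, 0.2378]
tcp_rot: [-3.14, 0.0, 1.87]
wrist_force: [0.1, 0.2, -0.8]
finger_gap: 0.602
grasp_force: 0.0
```

{"api": "jog_arm", "payload": {"steps": [{"aperture":0.6, "sx":0.0024, "sy":0.0007, "sz":0.02}, {"aperture":0.6, "sz":0.025}, {"aperture":0.6, "sz":0.025}, {"aperture":0.6, "sz":0.02}, {"aperture":0.6, "sz":0.01}, {"aperture":0.6, "sz":0.006}, {"aperture":0.6}, {"aperture":0.6}]}}

```text
time: 11.35
position: [0.5081, 0.2062, 0.1329]
tcp_rot: [3.141, -0.0, 1.874]
wrist_force: [0.3, -1.1, 0.0]
finger_gap: 0.6
grasp_force: 0.0
```

{"api": "jog_arm", "payload": {"steps": [{"aperture":0.1}, {"aperture":0.1}, {"aperture":0.1}, {"aperture":0.1}, {"aperture":0.1}], "squeeze": 40}}

```text
time: 11.77
position: [0.5067, 0.206, 0.1336]
tcp_rot: [-3.141, 0.0, 1.875]
wrist_force: [-4.4, -2.2, 6.9]
finger_gap: 0.264
grasp_force: 39.0
```

{"api": "jog_arm", "payload": {"steps": [{"aperture":0.1, "twist":0.1}, {"aperture":0.1, "twist":0.1}, {"aperture":0.1, "twist":0.1}, {"aperture":0.1, "twist":0.1}, {"aperture":0.1, "twist":0.1}, {"aperture":0.1, "twist":0.1}, {"aperture":0.1, "twist":0.1}, {"aperture":0.1, "twist":0.1}, {"aperture":0.1, "twist":0.1}, {"aperture":0.1, "twist":0.1}], "squeeze": 40}}

```text
time: 12.6
position: [0.5081, 0.2057, 0.1336]
tcp_rot: [3.14, -0.0, 0.87]
wrist_force: [-0.6, -3.6, 4.1]
finger_gap: 0.266
grasp_force: 38.9
```

{"api": "jog_arm", "payload": {"steps": [{"aperture":0.1, "twist":0.1}, {"aperture":0.1, "twist":0.1}, {"aperture":0.1, "twist":0.1}, {"aperture":0.1, "twist":0.1}, {"aperture":0.1, "twist":0.1}, {"aperture":0.1, "twist":0.1}, {"aperture":0.1, "twist":0.1}, {"aperture":0.1, "twist":0.1}, {"aperture":0.1}, {"aperture":0.1}], "squeeze": 40}}

```text
time: 13.43
position: [0.5087, 0.2047, 0.1336]
tcp_rot: [3.139, -0.002, 0.075]
wrist_force: [0.4, -7.5, 3.9]
finger_gap: 0.263
grasp_force: 39.0
```

Run:
```python
from h import *
D=cams.grab_frame('side');cv2.imwrite('pics/side4.png',D[:,:,::-1]);look(D)
```

```text
blue [315.42857143 206.14285714] [55 23  5  8 14] [-37.8 108.8]
```

The arm hides the screen from the side camera here. I'll finish the 0.52 rad and check with the wrist camera.

{"api": "jog_arm", "payload": {"steps": [{"aperture":0.1, "twist":0.1}, {"aperture":0.1, "twist":0.1}, {"aperture":0.1, "twist":0.1}, {"aperture":0.1, "twist":0.1}, {"aperture":0.1, "twist":0.1}, {"aperture":0.1, "twist":0.02}, {"aperture":0.1}, {"aperture":0.1}], "squeeze": 40}}

```text
time: 14.15
position: [0.5085, 0.2039, 0.1336]
tcp_rot: [3.139, -0.004, -0.445]
wrist_force: [0.3, -11.2, 5.3]
finger_gap: 0.267
grasp_force: 39.1
```

Add to h.py:
```python
def wlook(W,c):
    y=(A-B)/np.linalg.norm(A-B);n=np.array([y[1],-y[0],0]);h=cv2.cvtColor(W,cv2.COLOR_RGB2HSV);h[...,0][h[...,0]<4]=178
    K,R,t=c['camera_matrix'],c['R'],c['t'];out={}
    for k,lo,hi in(('red',(168,100,50),(179,255,255)),('green',(45,70,120),(95,255,255)),('blue',(112,90,50),(130,255,255))):
        m=cv2.inRange(h,np.array(lo),np.array(hi));N,l,s,ce=cv2.connectedComponentsWithStats(m)
        for i in range(1,N):
            if s[i,4]<8: continue
            o,d=ray('wrist',ce[i],c);q=(n@(A-o))/(n@d);X=o+d*q;p=np.r_[(X-(A+B)/2)@y*1000,X[2]*1000]
            if q>0 and abs(p[0])<75 and 30<p[1]<140: print(k,ce[i],s[i],p.round(1))
```

Run:
```python
from h import *
c=cams.calibration('wrist');W=cams.grab_frame('wrist');cv2.imwrite('pics/w3.png',W[:,:,::-1]);wlook(W,c)
```

{"api": "jog_arm", "payload": {"steps": [{"aperture":0.6}, {"aperture":0.6}, {"aperture":0.6}, {"aperture":0.6, "sz":-0.02}, {"aperture":0.6, "sz":-0.03}, {"aperture":0.6, "sz":-0.03}, {"aperture":0.6, "sz":-0.02}, {"aperture":0.6}, {"aperture":0.6}], "squeeze": 40}}

```text
time: 14.95
position: [0.5085, 0.2069, 0.2338]
tcp_rot: [-3.139, -0.002, -0.445]
wrist_force: [0.1, 0.5, -0.9]
finger_gap: 0.601
grasp_force: 0.0
```

Run:
```python
from h import *
D=cams.grab_frame('side');look(D)
c=cams.calibration('wrist');W=cams.grab_frame('wrist');cv2.imwrite('pics/w4.png',W[:,:,::-1]);np.save('w4.npy',c,allow_pickle=True);print('w');wlook(W,c)
```

```text
green [285.16666667 219.        ] [26 38  3  3  6] [27.9 89.2]
blue [316.  204.5] [58 24  1  2  2] [-38.9 113. ]
w
blue [536.93333333   2.33333333] [535   0   6   7  15] [-23.6 105. ]
blue [556.35483871   5.16129032] [552   0   8  10  31] [-35.3 117.7]
```

{"api": "jog_arm", "payload": {"steps": [{"aperture":0.6, "sx":-0.0056, "sy":0.0298}, {"aperture":0.6, "sx":-0.0056, "sy":0.0298}, {"aperture":0.6, "sx":-0.0056, "sy":0.0298}, {"aperture":0.6, "twist":-0.12}, {"aperture":0.6, "twist":-0.12}, {"aperture":0.6, "twist":-0.12}, {"aperture":0.6, "twist":-0.12}, {"aperture":0.6, "twist":-0.12}, {"aperture":0.6}, {"aperture":0.6}], "squeeze": 40}}

```text
time: 15.88
position: [0.453, 0.1328, 0.2312]
tcp_rot: [-3.141, 0.002, 0.151]
wrist_force: [-0.1, -0.5, 0.0]
finger_gap: 0.599
grasp_force: 0.0
```

Run:
```python
from h import *
np.set_printoptions(precision=4,suppress=True)
D=cams.grab_frame('side');cv2.imwrite('pics/side5.png',D[:,:,::-1]);look(D)
c=cams.calibration('wrist');W=cams.grab_frame('wrist');cv2.imwrite('pics/w5.png',W[:,:,::-1]);print('w');wlook(W,c)
b=blob(W,(200,150,450,350),(24,120,100),(34,255,255));print(b[0],b[1],onz('wrist',b[0],.158,c))
b=blob(D,(325,250,350,285),(24,130,100),(34,255,255));print(b[0],b[1],onz('side',b[0],.158))
```

```text
red [283.5789 211.7895] [21 28 11  9 38] [ 30.9 109.4]
green [284.4545 218.7273] [25 37  4  4 11] [29.4 90.3]
blue [313.3333 205.381 ] [50 23 10  8 21] [-33.1 111.9]
red-spot mm (y,z) [ 1.5506 19.1112]
w
red [517.5849  12.1698] [510   8  19  13  53] [ 35.9 113.8]
red [526.6667  27.6667] [519  22  12  10  39] [ 21.9 111.7]
green [509.1132  25.3208] [505  21   9  10  53] [29.6 90.6]
blue [562.1939  82.6939] [552  72  20  23  98] [-29.7 113.3]
[328.2113 249.3481] 497 [0.4539 0.132  0.158 ]
[337.5    264.6731] 52 [0.4542 0.1326 0.158 ]
```

The sideways error is now about 1.5 mm and the height error about 19 mm, with the spot at (284,219) and the ring at (283.6,211.8). The yellow knob is at (0.454, 0.1323).

{"api": "jog_arm", "payload": {"steps": [{"aperture":0.6, "twist":-0.12}, {"aperture":0.6, "twist":-0.12}, {"aperture":0.6, "twist":-0.12}, {"aperture":0.6, "twist":-0.12}, {"aperture":0.6, "twist":-0.12}, {"aperture":0.6, "twist":-0.12}, {"aperture":0.6, "twist":-0.12}, {"aperture":0.6, "twist":-0.12}, {"aperture":0.6, "twist":-0.12}, {"aperture":0.6, "twist":-0.12}], "squeeze": 40}}

```text
time: 16.82
position: [0.4537, 0.1329, 0.232]
tcp_rot: [-3.141, 0.0, 1.358]
wrist_force: [0.4, 0.1, 0.2]
finger_gap: 0.598
grasp_force: 0.0
```

{"api": "jog_arm", "payload": {"steps": [{"aperture":0.6, "twist":-0.12}, {"aperture":0.6, "twist":-0.12}, {"aperture":0.6, "twist":-0.12}, {"aperture":0.6, "sz":0.02}, {"aperture":0.6, "sz":0.025}, {"aperture":0.6, "sz":0.02}, {"aperture":0.6}, {"aperture":0.6}], "squeeze": 40}}

```text
time: 17.48
position: [0.4529, 0.1327, 0.1666]
tcp_rot: [-3.139, -0.0, 1.713]
wrist_force: [1.3, -0.7, 0.2]
finger_gap: 0.597
grasp_force: 0.0
```

{"api": "jog_arm", "payload": {"steps": [{"aperture":0.6, "sy":0.001, "sz":0.015}, {"aperture":0.6, "sz":0.012}, {"aperture":0.6, "sz":0.006}, {"aperture":0.6}, {"aperture":0.1}, {"aperture":0.1}, {"aperture":0.1}, {"aperture":0.1}, {"aperture":0.1}], "squeeze": 40}}

```text
time: 18.23
position: [0.4535, 0.1328, 0.1354]
tcp_rot: [-3.14, -0.0, 1.715]
wrist_force: [-5.9, -0.9, 9.3]
finger_gap: 0.267
grasp_force: 38.8
```

{"api": "jog_arm", "payload": {"steps": [{"aperture":0.1, "twist":0.1}, {"aperture":0.1, "twist":0.1}, {"aperture":0.1, "twist":0.1}, {"aperture":0.1, "twist":0.1}, {"aperture":0.1, "twist":0.1}, {"aperture":0.1, "twist":0.1}, {"aperture":0.1, "twist":0.1}, {"aperture":0.1, "twist":0.1}, {"aperture":0.1, "twist":0.1}, {"aperture":0.1, "twist":0.1}], "squeeze": 40}}

```text
time: 19.07
position: [0.4543, 0.1326, 0.1354]
tcp_rot: [3.141, 0.001, 0.71]
wrist_force: [-4.4, -2.9, 6.4]
finger_gap: 0.26
grasp_force: 38.8
```

{"api": "jog_arm", "payload": {"steps": [{"aperture":0.1, "twist":0.1}, {"aperture":0.1, "twist":0.1}, {"aperture":0.1, "twist":0.1}, {"aperture":0.1, "twist":0.1}, {"aperture":0.1, "twist":0.1}, {"aperture":0.1, "twist":0.1}, {"aperture":0.1, "twist":0.1}, {"aperture":0.1, "twist":0.1}, {"aperture":0.1}, {"aperture":0.1}], "squeeze": 40}}

```text
time: 19.9
position: [0.4545, 0.132, 0.1354]
tcp_rot: [3.14, 0.0, -0.085]
wrist_force: [-3.6, -5.3, 5.4]
finger_gap: 0.265
grasp_force: 38.9
```

Run:
```python
from h import *
D=cams.grab_frame('side');cv2.imwrite('pics/side6.png',D[:,:,::-1]);look(D)
c=cams.calibration('wrist');W=cams.grab_frame('wrist');cv2.imwrite('pics/w6.png',W[:,:,::-1]);print('w');wlook(W,c)
```

```text
red [283.7   211.925] [21 28 11  9 40] [ 30.7 108.9]
green [284.4 211.7] [25 30  4  4 10] [ 29.2 109.2]
blue [313.45454545 205.31818182] [50 23 10  8 22] [-33.4 112. ]
red-spot mm (y,z) [ 1.49398206 -0.25682867]
w
blue [590.88888889   0.77777778] [589   0   4   3   9] [-29.1 101.6]
blue [609.94488189   8.00787402] [593   0  27  14 127] [-37.3 111.3]
```

The spot now appears within about 1.5 mm of the ring centre. Because it lies 1–4 mm in front of the face, parallax could mislead the oblique side view. I'll release, rise and check from the wrist at another angle.

{"api": "jog_arm", "payload": {"steps": [{"aperture":0.6}, {"aperture":0.6}, {"aperture":0.6}, {"aperture":0.6, "sz":-0.02}, {"aperture":0.6, "sz":-0.03}, {"aperture":0.6, "twist":-0.12}, {"aperture":0.6, "twist":-0.12}, {"aperture":0.6, "twist":-0.12}, {"aperture":0.6, "twist":-0.12}, {"aperture":0.6}], "squeeze": 40}}

```text
time: 20.83
position: [0.4551, 0.1332, 0.1846]
tcp_rot: [-3.141, -0.001, 0.399]
wrist_force: [0.2, 0.3, -0.2]
finger_gap: 0.597
grasp_force: 0.0
```

{"api": "jog_arm", "payload": {"steps": [{"aperture":0.6}, {"aperture":0.6}]}}

```text
time: 21.0
position: [0.455, 0.133, 0.1844]
tcp_rot: [-3.141, -0.0, 0.391]
wrist_force: [-0.5, -0.2, -1.1]
finger_gap: 0.597
grasp_force: 0.0
```

Run:
```python
from h import *
D=cams.grab_frame('side');cv2.imwrite('pics/side7.png',D[:,:,::-1]);look(D)
c=cams.calibration('wrist');W=cams.grab_frame('wrist');cv2.imwrite('pics/w7.png',W[:,:,::-1]);np.save('w7.npy',c,allow_pickle=True);print('w');wlook(W,c)
```

```text
red [283.7   211.925] [21 28 11  9 40] [ 30.7 108.9]
green [284.2 212.1] [25 31  4  4 10] [ 29.6 108.2]
blue [313.45454545 205.40909091] [50 23 10  8 22] [-33.4 111.8]
red-spot mm (y,z) [1.0521807  0.71109798]
w
red [594.34131737  71.88622754] [584  58  21  30 167] [ 30.4 111.5]
green [592.68831169  73.31168831] [588  68  11  12  77] [ 29.5 109.1]
blue [616.92763158 152.43421053] [607 139  20  28 152] [-29.9 112. ]
```

{"api": "jog_arm", "payload": {"steps": [{"aperture":0.6, "sz":-0.03}, {"aperture":0.6, "sz":-0.025}, {"aperture":0.6, "sx":0.015, "sy":0.0315}, {"aperture":0.6, "sx":0.015, "sy":0.0315}, {"aperture":0.6}, {"aperture":0.6}, {"aperture":0.6}], "squeeze": 40}}

```text
time: 21.68
position: [0.506, 0.0864, 0.2388]
tcp_rot: [-3.14, 0.002, 0.393]
wrist_force: [0.1, -0.6, 0.0]
finger_gap: 0.6
grasp_force: 0.0
```

Create rel.py:
```python
from h import *
np.set_printoptions(precision=2,suppress=True)
y=(A-B)/np.linalg.norm(A-B);n=np.array([y[1],-y[0],0]);E=np.array([y,[0,0,1],-n])
def cents(I,box):
    x0,y0,x1,y1=box;P=cv2.resize(I[y0:y1,x0:x1],None,fx=6,fy=6,interpolation=cv2.INTER_CUBIC);h=cv2.cvtColor(P,cv2.COLOR_RGB2HSV);h[...,0][h[...,0]<6]=178;o=[]
    for lo,hi in(((165,90,50),(179,255,255)),((45,60,110),(95,255,255))):
        m=cv2.inRange(h,np.array(lo),np.array(hi));k=np.argwhere(m)[:,::-1].astype(np.float32)
        hu=cv2.convexHull(k);M=cv2.moments(hu);o.append((np.array([M['m10'],M['m01']])/M['m00']+.5)/6-.5+[x0,y0])
    return o
def rows(name,I,box,c):
    r,g=cents(I,box);o,d=ray(name,r,c);q=(n@(A-o))/(n@d);o2,d2=ray(name,g,c)
    # relative point D: (o+q d + D) on ray g  -> project perpendicular to d2
    Pm=np.eye(3)-np.outer(d2,d2);print(name,r,g,'depth',q)
    return Pm@E.T*1000/1000,-Pm@(q*d)*1000,(d@E.T)
def solve(views):
    M=[];b=[]
    for v in views:
        m,k,dd=rows(*v);print('  app (y,z) if flat:',np.linalg.lstsq(m[:,:2],k,rcond=None)[0],'k',abs(dd[1]/dd[2]));M.append(m);b.append(k)
    x,res,_,_=np.linalg.lstsq(np.vstack(M),np.hstack(b),rcond=None);print('spot-red (y,z,front) mm',x,res)
```

Run:
```python
from rel import *
c8=cams.calibration('wrist');W=cams.grab_frame('wrist');cv2.imwrite('pics/w8.png',W[:,:,::-1]);np.save('w8.npy',c8,allow_pickle=True);wlook(W,c8)
D=cams.grab_frame('side');cv2.imwrite('pics/side8.png',D[:,:,::-1]);look(D)
c7=np.load('w7.npy',allow_pickle=True).item();W7=cv2.imread('pics/w7.png')[:,:,::-1].copy()
X=(A+B)/2+E[0]*.031;X[2]=.109;p=c8['R']@X+c8['t'];K=c8['camera_matrix'];rr=np.hypot(p[0],p[1]);u=K[:2,2]+K[0,0]*p[:2]/rr*np.arctan2(rr,p[2]);u=u.astype(int);print(u)
V=[('side',D,(274,202,294,221),cams.calibration('side')),('wrist',W7,(575,50,612,95),c7),('wrist',W,(u[0]-25,max(0,u[1]-25),u[0]+25,u[1]+25),c8)]
solve(V);solve(V[1:])
a=W7[50:95,575:612];b=W[max(0,u[1]-25):u[1]+25,u[0]-25:u[0]+25];s=D[200:224,270:298]
cv2.imwrite('pics/crop4.png',np.hstack([cv2.resize(i,(266,300),interpolation=cv2.INTER_CUBIC) for i in(s,a,b)])[:,:,::-1])
```

```text
red [484.09  95.  ] [480  92  12  10  33] [ 37.6 112.7]
red [491.9 114. ] [487 109   8   9  29] [ 22.  113.5]
green [485.33 105.29] [482 100   8  11  48] [ 29.4 107.5]
blue [509.24 165.71] [507 164   7   5  21] [-21.2 112.1]
blue [518.67 185.14] [515 180   6   9  21] [-36.9 118.6]
red [283.7  211.93] [21 28 11  9 40] [ 30.7 108.9]
green [284.2 212.1] [25 31  4  4 10] [ 29.6 108.2]
blue [313.33 205.38] [50 23 10  8 21] [-33.1 111.9]
red-spot mm (y,z) [1.05 0.71]
[485 103]
side [283.78 211.89] [284.32 212.  ] depth 1.1449040325474944
  app (y,z) if flat: [-1.15 -0.55] k 0.8584352712980445
wrist [593.86  72.31] [592.74  73.53] depth 0.28888586942387656
  app (y,z) if flat: [-0.76 -1.7 ] k 1.1463559041125069
wrist [487.3  103.96] [485.23 105.34] depth 0.2964153699534978
  app (y,z) if flat: [-0.93 -4.82] k 2.254583822304255
spot-red (y,z,front) mm [-0.26  1.97  3.03] [0.05]
wrist [593.86  72.31] [592.74  73.53] depth 0.28888586942387656
  app (y,z) if flat: [-0.76 -1.7 ] k 1.1463559041125069
wrist [487.3  103.96] [485.23 105.34] depth 0.2964153699534978
  app (y,z) if flat: [-0.93 -4.82] k 2.254583822304255
spot-red (y,z,front) mm [-0.26  1.45  2.73] [0.]
```

View pics/crop4.png

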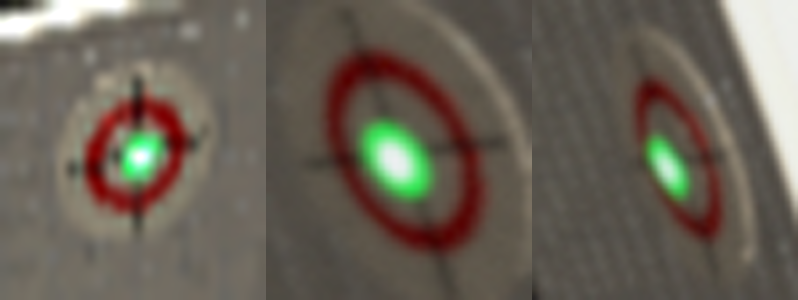

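All three views agree (residual 0.05 mm²). The spot is about 3 mm in front of the paper, 0.3 mm to the side and 1.5–2 mm above the ring centre, so it is wholly inside the ring and within the 4 mm limit. The gripper is open and clear of everything, so I'm handing in.

```bash
python3 -c "
from station import ctrl, cams, telemetry, ticket
print(ticket.job_done())"
```

```text
the job is handed in; nothing more can be done
None
```

I handed the job in at about 22 s: the beam block stands upright inside its outline, released, and the green spot measures about 2 mm from the centre of the red ring (limit 4 mm); no verdict was returned.

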